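Fit the return spring on the clamp's spring rod

ROBOT

A 6-joint arm with a two-finger parallel gripper is mounted at the origin on the work surface. World frame = base frame: x ahead of the robot, y to its left, z up, the work surface at z = 0. Lengths are in mm, angles in degrees, forces in N, time in s.
With the tool pointing down it reaches from about 300 to 850 mm from the base axis. Payload 4.2 kg.
Tool frame: the origin (TCP) lies midway between the tips of the shut fingers; the grasp point (between the pads) lies env.grasp_offset behind it (env.grasp_offset is the distance from the TCP to the grasp point, in mm); y points along the fingers, x is the direction in which the jaws open and shut, and the axes are right-handed (so a half turn about y gives the same grasp; the last joint's range is limited). The gripper opens to 91 mm and grips with 3 to 60 N. Pads are 32 mm wide; open, the fingers measure 118 mm over their backs; the gripper's body (76 mm by 178 mm) begins 60 mm behind the grasp point.
Start: joints at [74.656, 18.312, 89.639, -0, 72.044, -1.146], TCP at [141.033, 557.452, 213.976] pointing down, gripper open.
Joint ranges: [-177.97, 177.97], [-48.28, 115.42], [12.27, 149.76], [-77.06, 257.06], [2.81, 150.46], [-146.56, 146.56]. Speed limits (degrees/s): [147.25, 147.25, 180, 180, 180, 180].

INTERFACE

Orientations are given as [roll, pitch, yaw] about the fixed x, y, z axes, in that order (R = Rz(yaw) Ry(pitch) Rx(roll)).
In Python, from workcell import state, vision, job, env gives the robot as it stands.
- The arm moves only by the shell command python3 -m handwheel 'ROWS' [FORCE]. ROWS is JSON, a list of rows, each a list of 3 entries, a list of its own where there are three numbers: the finger opening in cm, from 0 to 9.12, then the shift along the tool's x, y, z in cm, then the turn about the tool's y in degrees. A call has 1 to 10 rows; each row is the pose to reach, as a shift and turn from the pose measured when the call began, along the tool's axes at that moment; what a row does not reach only later rows make up. A row lasts 1/10 s, in which the tool goes at most 50 mm and 8.59 degrees, less where a joint would pass 70% of its speed; a pose out of reach is approached as far as the arm can. A call with a gripper value outside its range is refused whole. The fingers move at their own pace and stop on an object; FORCE is the grip in N (left out, the last holds). Time passes only in rows, so rows that repeat a pose let the fingers close. It gives the time, the measured TCP pose, the force and the opening at its end, in the units of the state.
- state(): the state, without advancing time (a new reading comes with each control period).
- vision.grab_frame(name): name is "side" or "top"; returns the picture (384x512x3 uint8, red, green, blue); there is no depth.
- vision.camera_model(name): a dict with "fov_y" (degrees; the focal length in pixels is half the picture's height over the tangent of half this angle, whatever the lens; pixels are square), "cx", "cy" (the principal point, pixels), "extrinsics" (4x4, takes a point from world to camera coordinates). Camera axes: x right, y up, looking along -z (the intrinsics and any distortion apply to the point x, -y, -z); pixel columns grow to the right and rows downward; lengths in mm; the calibration is good to about 2 mm. A picture is of the moment at which its call begins. camera_model takes no time and is no camera call.
- job.job_done(): hands the job in, once; it reports no verdict.
The state is a dict: "time_s": time; "qpos": joint angles; "qvel": joint speeds; "effort": joint torques, N m; "ee_pos": TCP position; "ee_rot": TCP orientation; "force": force on the tool from outside, world axes, zero at the start; "torque": the same for the moment, N m; "gripper_width": finger opening in mm.
Only numpy, scipy, OpenCV 4.12 (cv2) and the standard library are available. Lean on these libraries where they do the work, as an engineer would, in place of code of your own. Each camera call takes 0.05 s, during which the arm holds its last target.

TASK

Fit the coil spring from the blue tray onto the upright spring rod of the grey clamp base: thread it, slotted end down, over the rod's two cross-pins, twisting it a little wherever it snags instead of forcing it (it must never push on the rod or base with more than about 25 N, jammed sideways while twisting included). Slide it down until its bottom coil sits fully home on the round seat, leave it standing there released and upright, and do not disturb the tin, the wrench or the wooden offcut.

Things in the scene. Friction and masses are not known exactly. Their poses are not given: they have to be found in the camera images.
- spring_mid (a point): Steel compression spring, 34 mm outside diameter, 50 mm tall, 65 g (varies), standing upright on the tray, slotted end down. This point: on its axis, centre of the upper coils, 34 mm above its underside; z up. The upper coils (18 to 50 mm above the underside, 34 mm outside, 26 mm bore) are stiff: grip them, at any yaw, with about 40 N.
- spring_foot (a point): Centre of the underside of the spring's bottom coil (31 mm outside), 34 mm below spring_mid when relaxed. Across this coil run two straight parallel wires, 3.5 mm thick, along this point's x axis; they leave a slot 11 mm wide and 24 mm long, centred on the axis. The rod's cross-pins pass only through this slot.
- spring: The same spring; origin on its axis at the underside of the relaxed spring; x along the slot, z up. Its lowest 18 mm is springy: the bottom coil is pushed up into the upper coils at 600 N/m (0.6 N per mm) and is solid after 16 mm; it also twists elastically, about 1 N m per rad. Two yellow paint marks on the top coil lie in line with the slot.
- base: Grey clamp base plate 110 x 130 x 20 mm, fixed; origin at the centre of its underside. In its middle a round steel seat with the upright spring rod. Two low pivot lugs with a pin stand at the far (+x) edge, 46 mm from the rod, up to 38 mm above the bench.
- seat (a point): Centre of the top face of the seat (52 mm diameter), on the rod's axis, 35 mm above the bench; axes those of the base, z up. The rod is 8 mm thick and ends 60 mm above the seat in a T: a brass cross-pin, 8 mm diameter, 20 mm long, centre line 56 mm above the seat. A second, equal cross-pin goes through the rod 30 mm above the seat.
- rod_top (a point): Top of the rod, 60 mm above the seat; axes those of the base. The pins' directions vary and are not measured: from above, each pin lies anywhere within 1.0 rad either way of this x axis, independently of the other. The pins are rigid. The spring passes a pin when its slot is within about 0.15 rad of it; else it stops on the pin; nearly in line it sinks part-way: twist the way it sinks.
- tray: Shallow blue sheet-metal tray, 130 x 160 mm, rim 12 mm high, floor 3 mm above the bench, fixed; origin at the centre of its underside. The spring stands on it.
- tin: Green tin, 60 mm diameter, 70 mm tall, loose; origin at the centre of its underside. Leave it alone.
- wrench: Steel wrench, 170 mm long, lying on the bench; origin at its underside. Leave it alone.
- offcut: Wooden offcut, 90 x 50 x 30 mm, loose; origin at the centre of its underside. Leave it alone.

How it is judged:
By the outcome, as a careful person would: the job done as asked, in the order asked, and still so for the second after the job is handed in, with the robot touching nothing.
It also fails if it takes over 72 s, if anything falls off the work surface, if the arm or the gripper's body presses on something with over 40 N, if the wrist force passes 120 N, or if a joint passes its speed limit or range.

## Working session

There is one attempt and no reset: what is moved stays moved. The work goes in short steps, Python scripts to look and compute and a shell command to move; the robot and the scene stay as the last step left them, time stands still between calls to the robot, and variables do not carry over. Pictures are saved under pics/ and viewed, and the job is handed in when it is done.

```bash
ls; mkdir -p pics; python3 - <<'E'
from workcell import state, vision, job, env
import cv2
print(state()); print(env.grasp_offset)
for n in("side","top"):
    print(n,vision.camera_model(n))
    cv2.imwrite(f"pics/{n}0.png",vision.grab_frame(n)[:,:,::-1])
E
```

```text
pics
{'time_s': 0.0, 'qpos': array([ 7.46575589e+01,  1.83523595e+01,  8.97080276e+01, -6.50735330e-04,
        7.20405709e+01, -1.14732428e+00]), 'qvel': array([ 0.09229843,  0.00900467, -0.04376267, -0.01755031,  0.00062224,
       -0.00492276]), 'effort': array([ 9.15142900e-04, -4.12461913e+01, -2.31974047e+01,  7.27576646e-02,
        4.56646609e-02, -1.37005045e-04]), 'ee_pos': array([140.88833159, 556.95641608, 213.10206632]), 'ee_rot': array([-89.99859704,   0.10095015,  75.80508565]), 'force': array([ 0.0149333 ,  0.60146949, -0.39045786]), 'torque': array([-0.07654063, -0.06308393, -0.04641225]), 'gripper_width': 91.18900217637656}
18.8
side {'fov_y': 51.819099254210315, 'cx': 253.5370849847684, 'cy': 194.01887298861223, 'extrinsics': array([[-8.47636151e-01, -5.30567859e-01,  3.27148889e-03,
         5.14881249e+02],
       [ 3.60846940e-01, -5.71947464e-01,  7.36658390e-01,
        -2.04994588e+02],
       [-3.88976145e-01,  6.25598789e-01,  6.76257135e-01,
        -7.52454911e+02],
       [ 0.00000000e+00,  0.00000000e+00,  0.00000000e+00,
         1.00000000e+00]])}
top {'fov_y': 48.04477650991928, 'cx': 253.8694329705287, 'cy': 186.74155581621042, 'extrinsics': array([[-1.54501293e-01, -9.87992548e-01, -2.75088482e-04,
         1.47012209e+02],
       [ 9.66408841e-01, -1.51183923e-01,  2.07839780e-01,
        -5.59171961e+02],
       [-2.05385743e-01,  3.18456668e-02,  9.78162844e-01,
        -8.81305321e+02],
       [ 0.00000000e+00,  0.00000000e+00,  0.00000000e+00,
         1.00000000e+00]])}
```

View pics/side0.png

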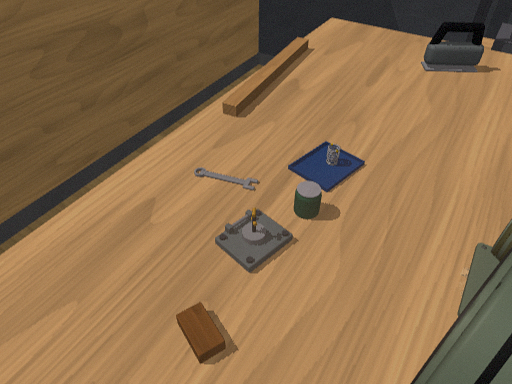

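View pics/top0.png

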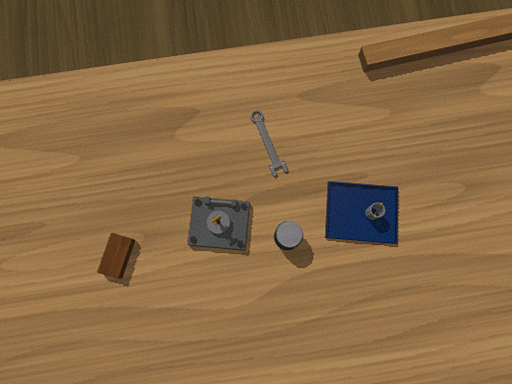

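```bash
python3 - <<'E'
import cv2,numpy as np
def c(n,x0,y0,w,h,s):
    return cv2.resize(cv2.imread(f"pics/{n}0.png")[y0:y0+h,x0:x0+w],(w*s,h*s),interpolation=cv2.INTER_CUBIC)
a=c("top",180,190,80,70,5);b=c("top",320,175,80,70,5)
d=c("side",210,200,90,70,4);e=c("side",285,135,90,70,4)
cv2.imwrite("pics/z1.png",np.hstack([a,b]));cv2.imwrite("pics/z2.png",np.hstack([d,e]))
E
```

```text
(no output)
```

View pics/z1.png

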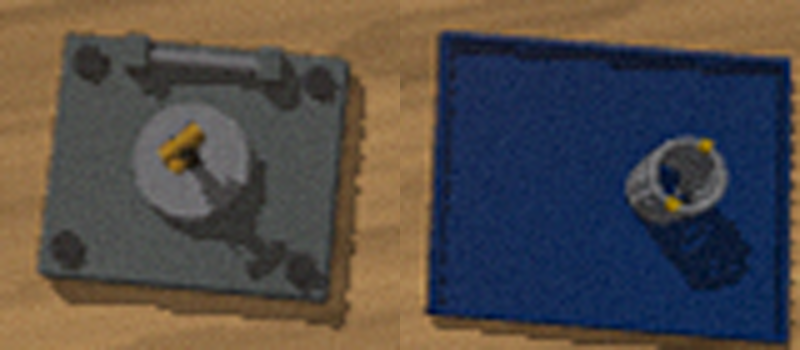

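View pics/z2.png

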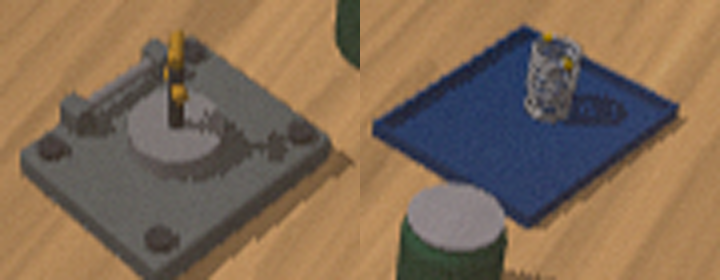

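```bash
cat > h.py <<'E'
import numpy as np, cv2
from workcell import state, vision, env
def ray(n,u,v):
    m=vision.camera_model(n);f=192/np.tan(np.radians(m['fov_y']/2));E=m['extrinsics'];R=E[:3,:3]
    d=R.T@np.array([(u-m['cx'])/f,-(v-m['cy'])/f,-1.]);return -R.T@E[:3,3],d
def onz(n,u,v,z):
    o,d=ray(n,u,v);return o+d*(z-o[2])/d[2]
def proj(n,p):
    m=vision.camera_model(n);f=192/np.tan(np.radians(m['fov_y']/2));q=m['extrinsics'][:3]@np.append(p,1)
    return m['cx']+f*q[0]/-q[2], m['cy']-f*q[1]/-q[2]
def tri(obs):
    A=np.zeros((3,3));b=np.zeros(3)
    for n,u,v in obs:
        o,d=ray(n,u,v);d/=np.linalg.norm(d);P=np.eye(3)-np.outer(d,d);A+=P;b+=P@o
    x=np.linalg.solve(A,b);return x,[np.hypot(*(np.array(proj(n,x))-(u,v))) for n,u,v in obs]
def blobs(im,x0,y0,w,h,lo,hi,amin=1,scale=6):
    c=cv2.resize(im[y0:y0+h,x0:x0+w],None,fx=scale,fy=scale,interpolation=cv2.INTER_CUBIC)
    k=cv2.inRange(cv2.cvtColor(c,cv2.COLOR_BGR2HSV),lo,hi)
    n,l,s,ce=cv2.connectedComponentsWithStats(k)
    out=[]
    for i in range(1,n):
        if s[i,4]/scale**2<amin: continue
        ys,xs=np.where(l==i);p=np.c_[xs,ys].astype(float)
        ev,V=np.linalg.eigh(np.cov(p.T))
        out.append((round(s[i,4]/scale**2,1),(ce[i]+.5)/scale-.5+[x0,y0],np.sqrt(ev)/scale,V[:,1]))
    return out
YL=((18,150,90),(34,255,255))
E
python3 - <<'E'
from h import *
t=cv2.imread("pics/top0.png");s=cv2.imread("pics/side0.png")
for nm,im,r in[("top",t,(360,195,35,35)),("side",s,(320,140,25,30)),("top",t,(205,210,25,20)),("side",s,(245,200,18,40))]:
    print(nm,r)
    for b in blobs(im,*r,*YL): print(b)
    
E
```

```text
top (360, 195, 35, 35)
(np.float64(5.1), array([380.64459459, 203.69324324]), array([0.60636647, 0.69516067]), array([-0.89082194,  0.45435258]))
(np.float64(6.6), array([374.06850282, 215.36652542]), array([0.72367069, 0.74315437]), array([-0.74066218,  0.67187762]))
side (320, 140, 25, 30)
(np.float64(4.4), array([331.49791667, 143.64479167]), array([0.5334233, 0.677907 ]), array([-0.32721997,  0.9449482 ]))
(np.float64(4.1), array([336.61689038, 150.56543624]), array([0.50409579, 0.67677165]), array([0.0066472 , 0.99997791]))
top (205, 210, 25, 20)
(np.float64(29.9), array([215.39131107, 218.97062461]), array([1.29655411, 2.86167616]), array([-0.56478291,  0.82523952]))
side (245, 200, 18, 40)
(np.float64(29.3), array([253.49304238, 211.72074636]), array([0.94469903, 2.52571955]), array([-0.13305837,  0.9911082 ]))
(np.float64(2.8), array([251.0189769 , 217.96287129]), array([0.33302377, 0.67637121]), array([-0.02340063,  0.99972617]))
(np.float64(12.9), array([254.20913978, 222.90125448]), array([0.97266393, 1.07845488]), array([0.54454843, 0.8387294 ]))
```

```bash
python3 - <<'E'
from h import *
np.set_printoptions(precision=1,suppress=True)
a1,a2=(380.64,203.69),(374.07,215.37); b1,b2=(331.5,143.64),(336.62,150.57)
A=[onz("top",*p,53) for p in(a1,a2)];B=[onz("side",*p,53) for p in(b1,b2)]
print("marks top",A,"mid",(A[0]+A[1])/2,np.degrees(np.arctan2(*(A[0]-A[1])[1::-1])))
print("marks side",B,"mid",(B[0]+B[1])/2,np.degrees(np.arctan2(*(B[0]-B[1])[1::-1])))
for i in(a1,a2):
  for j in(b1,b2): print(tri([("top",*i),("side",*j)]))
# seat circle: bright gray, low sat
t=cv2.imread("pics/top0.png");s=cv2.imread("pics/side0.png")
for n,im,r in(("top",t,(195,205,45,40)),("side",s,(235,215,40,35))):
    x0,y0,w,h=r;c=cv2.resize(im[y0:y0+h,x0:x0+w],None,fx=6,fy=6,interpolation=cv2.INTER_CUBIC)
    hsv=cv2.cvtColor(c,cv2.COLOR_BGR2HSV);print(n,np.percentile(hsv[...,2],[10,50,90]),hsv[120,130])
    cv2.imwrite(f"pics/seat_{n}.png",c)
E
```

```text
marks top [array([ 496.4, -208.3,   53. ]), array([ 473.6, -188.7,   53. ])] mid [ 485.  -198.5   53. ] -40.5187071703778
marks side [array([ 496.3, -208.9,   53. ]), array([ 472.6, -187.6,   53. ])] mid [ 484.5 -198.2   53. ] -42.014302135912
(array([ 496.2, -208.1,   53.5]), [np.float64(0.07878018247886948), np.float64(0.06517456534932713)])
(array([ 491.2, -218.4,   28.6]), [np.float64(3.880486000940166), np.float64(3.2355254722494253)])
(array([ 478.4, -179.3,   76.2]), [np.float64(3.6511195073961846), np.float64(3.0437843120194263)])
(array([ 473.4, -189.1,   51.8]), [np.float64(0.12750146789496297), np.float64(0.10711964738982663)])
top [ 52.  80. 110.] [170  15 100]
side [ 74.  99. 127.] [  4  16 124]
```

```bash
python3 - <<'E'
import cv2,numpy as np
a=cv2.imread("pics/seat_top.png");b=cv2.imread("pics/seat_side.png")
H=max(a.shape[0],b.shape[0]);p=lambda i:cv2.copyMakeBorder(i,0,H-i.shape[0],0,0,cv2.BORDER_CONSTANT)
cv2.imwrite("pics/seats.png",np.hstack([p(a),p(b)]))
E
```

```text
(no output)
```

View pics/seats.png

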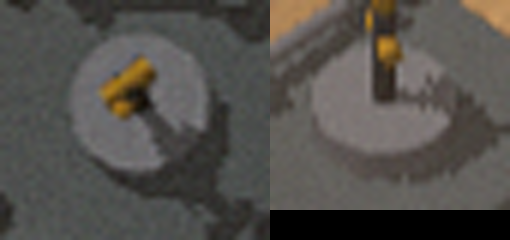

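```bash
python3 - <<'E'
from h import *
np.set_printoptions(precision=1,suppress=True)
t=cv2.imread("pics/top0.png");s=cv2.imread("pics/side0.png")
for n,im,r,th in(("top",t,(195,205,45,40),0),("side",s,(240,218,30,25),0)):
    x0,y0,w,h=r;c=cv2.resize(im[y0:y0+h,x0:x0+w],None,fx=6,fy=6,interpolation=cv2.INTER_CUBIC).astype(int)
    c=cv2.GaussianBlur(c.astype(np.float32),(0,0),3)
    br=c[...,1]; k=((c[...,2]-c[...,1]>0)&(br>(85 if n=="top" else 100))).astype(np.uint8)
    nn,l,st,ce=cv2.connectedComponentsWithStats(k);i=1+np.argmax(st[1:,4])
    k=(l==i).astype(np.uint8)*255
    co=max(cv2.findContours(k,0,1)[0],key=cv2.contourArea);hu=cv2.convexHull(co)
    e=cv2.fitEllipse(hu); u=(np.array(e[0])+.5)/6-.5+[x0,y0];print(n,u,np.array(e[1])/6,e[2],onz(n,*u,35))
    d=c.astype(np.uint8).copy();cv2.ellipse(d,e,(0,0,255),1);cv2.drawContours(d,[co],-1,(0,255,0),1);cv2.imwrite(f"pics/el_{n}.png",d)
# base corners from top crop zoom (z=20)
cs=[((x)/5+180-.4,(y)/5+190-.4) for x,y in[(66,33),(350,58),(326,300),(38,275)]]
P=[onz("top",*q,20) for q in cs];print(np.array(P),np.mean(P,0),[np.degrees(np.arctan2(*(P[i]-P[j])[1::-1])) for i,j in((0,3),(1,2),(0,1),(3,2))])
E
```

```text
top [217.6 221.4] [22.7 23.7] 63.66769027709961 [515.3 148.9  35. ]
side [252.8 230.8] [18.4 23.8] 93.44414520263672 [516.4 148.7  35. ]
[[583.1 197.5  20. ]
 [551.8  72.3  20. ]
 [446.4  99.2  20. ]
 [476.9 223.4  20. ]] [514.5 148.1  20. ] [np.float64(-13.703308425046584), np.float64(-14.35105734331709), np.float64(76.00412912745004), np.float64(76.19339079428131)]
```

View pics/el_top.png

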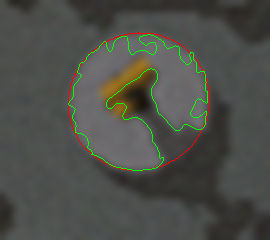

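View pics/el_side.png

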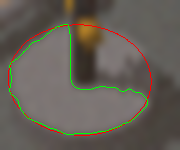

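```bash
python3 - <<'E'
from h import *
np.set_printoptions(precision=1,suppress=True)
R=np.array([515.4,148.8,0])
for n,o,s in(("top",(195,205),6),("side",(235,215),6)):
    for z in(35,65,91): print(n,z,(np.array(proj(n,R+[0,0,z]))+.5-o)*s)
t=cv2.imread("pics/top0.png");s=cv2.imread("pics/side0.png")
a=cv2.resize(t[207:232,200:232],None,fx=12,fy=12,interpolation=cv2.INTER_CUBIC)
b=cv2.resize(s[202:242,238:270],None,fx=12,fy=12,interpolation=cv2.INTER_CUBIC)
H=480;a=cv2.copyMakeBorder(a,0,H-a.shape[0],0,0,0)
m=np.hstack([a,b])
for n,off,ox,f in(("top",(200,207),0,12),("side",(238,202),384,12)):
    for z,c in((91,(0,0,255)),(65,(255,255,0))):
        for yaw in range(-71,44,14):   # base x -14 +-57
            d=np.array([np.cos(np.radians(yaw)),np.sin(np.radians(yaw)),0])*10
            for sg in(1,-1):
                u=(np.array(proj(n,R+[0,0,z]+sg*d))+.5-off)*f
                if n=="top" or z==91 or 1: cv2.circle(m,(int(u[0]+ox),int(u[1])),2,c,-1)
cv2.imwrite("pics/pins.png",m)
E
```

```text
top 35 [139.1 101.5]
top 65 [132.2  90.6]
top 91 [125.8  80.5]
side 35 [111.9  99.3]
side 65 [112.1  40.6]
side 91 [112.3 -12.7]
```

View pics/pins.png

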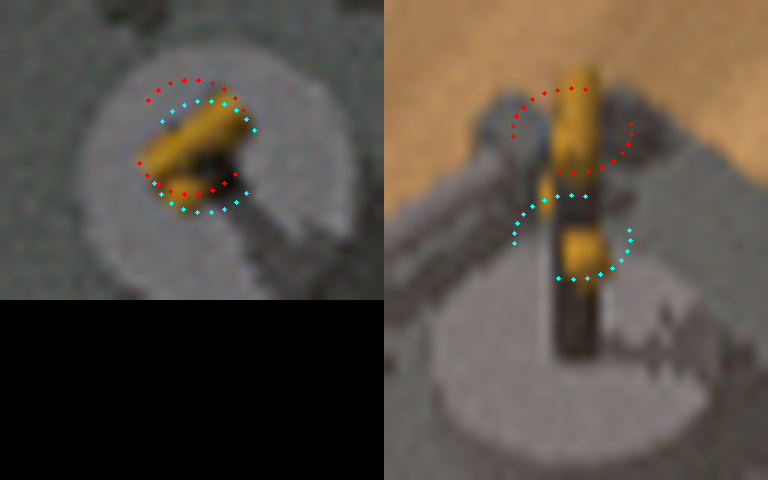

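```bash
cat >> h.py <<'E'
from scipy.spatial.transform import Rotation as Ro
def go(x,y,z,yaw=None):
    s=state();R=Ro.from_euler('xyz',s['ee_rot'],degrees=True).as_matrix()
    sh=R.T@(np.array([x,y,z])-s['ee_pos'])/10
    print("shift cm",np.round(sh,2),"turn(y)",None if yaw is None else round(-((yaw-s['ee_rot'][2]+180)%360-180),1))
def st():
    s=state();print(round(s['time_s'],2),"pos",s['ee_pos'].round(1),"rot",s['ee_rot'].round(1),"F",s['force'].round(1),"T",s['torque'].round(2),"w",round(s['gripper_width'],1),"q",s['qpos'].round(0))
E
python3 -c "
from h import *
st();go(484.8,-198.4,120,75.8)"
```

```text
0.1 pos [140.9 557.  213.2] rot [-90.    0.1  75.8] F [ 0.6 -0.3  0.2] T [ 0.04  0.02 -0.02] w 91.2 q [75. 18. 90. -0. 72. -1.]
shift cm [-64.78   9.42 -51.87] turn(y) -0.0
```

```bash
python3 -m handwheel '[[7,[-64.8,9.4,-51.9],0],[7,[-64.8,9.4,-51.9],0],[7,[-64.8,9.4,-51.9],0],[7,[-64.8,9.4,-51.9],0],[7,[-64.8,9.4,-51.9],0],[7,[-64.8,9.4,-51.9],0],[7,[-64.8,9.4,-51.9],0],[7,[-64.8,9.4,-51.9],0],[7,[-64.8,9.4,-51.9],0],[7,[-64.8,9.4,-51.9],0]]' 10; python3 -c "
from h import *
st();go(484.8,-198.4,120,75.8)"
```

```text
time_s: 1.1
ee_pos: [347.0, 103.3, 157.7]
ee_rot: [-90.0, 0.1, 75.8]
force: [2.1, 0.7, -0.3]
gripper_width: 69.9
1.1 pos [347.  103.3 157.7] rot [-90.    0.1  75.8] F [ 2.1  0.7 -0.3] T [-0.01 -0.04  0.04] w 69.9 q [ 15.   2. 120.  -0.  59. -61.]
shift cm [-25.87   3.82 -20.75] turn(y) 0.0
```

```bash
python3 -m handwheel '[[7,[-25.9,3.8,-20.8],0],[7,[-25.9,3.8,-20.8],0],[7,[-25.9,3.8,-20.8],0],[7,[-25.9,3.8,-20.8],0],[7,[-25.9,3.8,-20.8],0],[7,[-25.9,3.8,-20.8],0],[7,[-25.9,3.8,-20.8],0],[7,[-25.9,3.8,-20.8],0],[7,[-25.9,3.8,-20.8],0]]' 10; python3 -c "
from h import *
st();go(484.8,-198.4,18.2,75.8)"
```

```text
time_s: 2.0
ee_pos: [484.6, -198.9, 119.4]
ee_rot: [-89.9, 0.0, 75.7]
force: [-0.1, -0.3, -0.3]
gripper_width: 70.0
2.0 pos [ 484.6 -198.9  119.4] rot [-89.9   0.   75.7] F [-0.1 -0.3 -0.3] T [ 0.   -0.01  0.03] w 70.0 q [-24.  18. 104.  -0.  57. -99.]
shift cm [ 0.06 10.12 -0.02] turn(y) -0.1
```

```bash
python3 -m handwheel '[[7,[0,4,0],0],[7,[0,8,0],0],[7,[0,10.1,0],0],[7,[0,10.1,0],0],[5,[0,10.1,0],0],[4,[0,10.1,0],0]]' 10; python3 -c "
from h import *
st();cv2.imwrite('pics/t1.png',vision.grab_frame('top')[170:245,340:420,::-1].repeat(6,0).repeat(6,1))"
```

```text
time_s: 2.6
ee_pos: [485.5, -198.9, 20.0]
ee_rot: [-90.1, 0.1, 75.8]
force: [-0.7, -0.6, -0.0]
gripper_width: 56.9
2.6 pos [ 485.5 -198.9   20. ] rot [-90.1   0.1  75.8] F [-0.7 -0.6 -0. ] T [ 0.01  0.   -0.02] w 56.9 q [-24.  25. 111.  -0.  44. -99.]
```

View pics/t1.png

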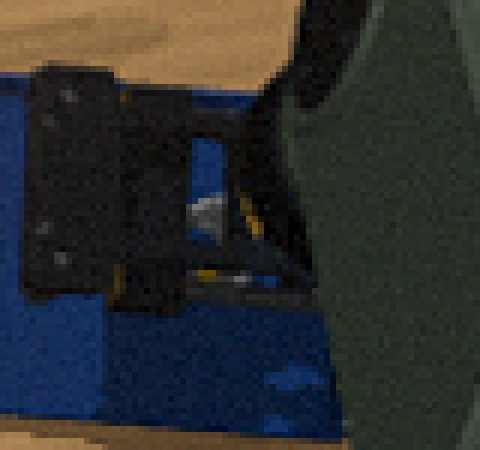

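The picture shows the jaws straddling the spring (grey coil visible around (205,215) in the crop, between the fingers). Closing at 40 N.

```bash
python3 -m handwheel '[[3.0,[0,0.1,0],0],[3.0,[0,0.1,0],0],[3.0,[0,0.1,0],0],[3.0,[0,0.1,0],0],[3.0,[0,0.1,0],0],[3.0,[0,0.1,0],0]]' 40; python3 -c "
from h import *
st()"
```

```text
time_s: 3.25
ee_pos: [485.8, -199.1, 19.2]
ee_rot: [-90.1, 0.1, 75.8]
force: [0.8, 0.3, 0.8]
gripper_width: 33.7
3.25 pos [ 485.8 -199.1   19.2] rot [-90.1   0.1  75.8] F [0.8 0.3 0.8] T [-0.07 -0.16  0.01] w 33.7 q [-24.  26. 111.  -0.  43. -99.]
```

```bash
python3 -m handwheel '[[3.0,[0,-3,0],0],[3.0,[0,-7,0],0],[3.0,[0,-11.5,0],0],[3.0,[0,-11.5,0],0],[3.0,[0,-11.5,0],0]]' 40; python3 -c "
from h import *
st();go(514.9,148.3,136,51.8)"
```

```text
time_s: 3.75
ee_pos: [485.5, -199.0, 134.6]
ee_rot: [-90.2, 0.1, 75.8]
force: [-0.6, 0.6, -0.8]
gripper_width: 33.5
3.75 pos [ 485.5 -199.   134.6] rot [-90.2   0.1  75.8] F [-0.6  0.6 -0.8] T [-0.02  0.05 -0.02] w 33.5 q [-24.  17. 103.  -0.  59. -99.]
shift cm [34.38 -0.2   5.7 ] turn(y) 24.0
```

```bash
python3 -m handwheel '[[3.0,[3,-0.2,0.5],3],[3.0,[7,-0.2,1.2],8],[3.0,[11,-0.2,1.9],14],[3.0,[16,-0.2,2.7],20],[3.0,[21,-0.2,3.5],24],[3.0,[26,-0.2,4.3],24],[3.0,[30.5,-0.2,5.1],24],[3.0,[33.4,-0.2,5.5],24],[3.0,[34.4,-0.2,5.7],24],[3.0,[34.4,-0.2,5.7],24]]' 40; python3 -m handwheel '[[3.0,[0,0,0],0],[3.0,[0,0,0],0]]' 40;python3 -c "
from h import *
st();go(514.9,148.3,136,51.8)
t=vision.grab_frame('top')[:,:,::-1];s=vision.grab_frame('side')[:,:,::-1]
cv2.imwrite('pics/t2.png',t);cv2.imwrite('pics/s2.png',s)
f=lambda i:cv2.resize(i,None,fx=6,fy=6,interpolation=cv2.INTER_CUBIC)
cv2.imwrite('pics/z3.png',np.hstack([f(t[180:260,185:250]),f(s[165:245,225:290])]))
"
```

```text
time_s: 4.75
ee_pos: [513.7, 148.9, 134.2]
ee_rot: [-90.1, 0.2, 51.9]
force: [0.6, -0.4, -1.3]
gripper_width: 33.3
time_s: 4.95
ee_pos: [513.0, 147.4, 133.4]
ee_rot: [-90.0, 0.3, 51.8]
force: [0.0, -0.2, -0.9]
gripper_width: 33.5
4.95 pos [513.  147.4 133.4] rot [-90.    0.3  51.8] F [ 0.  -0.2 -0.9] T [-0.04  0.01 -0.03] w 33.5 q [ 15.  19. 102.  -0.  60. -37.]
shift cm [ 0.18 -0.26 -0.09] turn(y) -0.0
```

View pics/z3.png

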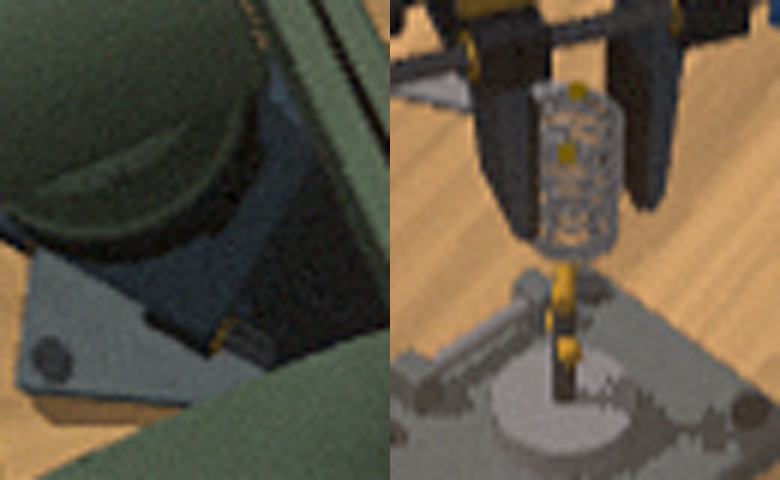

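```bash
python3 - <<'E'
from h import *
np.set_printoptions(precision=2,suppress=True)
s=cv2.imread("pics/s2.png")
m=[b[1] for b in blobs(s,305-50,170,30,30,*YL,amin=.8)]
for b in blobs(s,255,172,30,30,*YL,amin=.8): print(b)
for z in(166,167.5): 
    P=[onz("side",*u,z) for u in m];print(P)
    if len(P)==2: print((P[0]+P[1])/2,np.degrees(np.arctan2(*(P[0]-P[1])[1::-1])))
print([proj("side",np.array([514.9,148.3,z])) for z in(91,117,167)])
E
```

```text
(np.float64(7.7), array([255.81, 179.43]), array([0.75, 0.85]), array([-0.48,  0.88]))
(np.float64(2.5), array([254.89, 190.2 ]), array([0.23, 0.89]), array([0., 1.]))
[array([519.09, 133.94, 166.  ]), array([504.26, 161.11, 166.  ])]
[511.68 147.53 166.  ] -61.36531906226763
[array([518.17, 135.45, 167.5 ]), array([503.39, 162.53, 167.5 ])]
[510.78 148.99 167.5 ] -61.36531906226749
[(np.float64(253.56079021305035), np.float64(212.32416581530262)), (np.float64(253.604378468668), np.float64(203.04155611696237)), (np.float64(253.69396910442902), np.float64(183.96222172719402))]
```

```bash
python3 - <<'E'
from h import *
np.set_printoptions(precision=2,suppress=True)
s=cv2.imread("pics/s2.png")
bl=blobs(s,250,174,14,22,*YL,amin=.8);print(bl)
m=[b[1] for b in bl][:2]
z=167.2
P=[onz("side",*u,z) for u in m];print(P,(P[0]+P[1])/2,np.degrees(np.arctan2(*(P[0]-P[1])[1::-1])))
# rod centre line in side view: dark
for r in range(214,232,2): print(r, s[r,246:262].astype(int).sum(1))
# spring columns
g=cv2.cvtColor(s,cv2.COLOR_BGR2GRAY)
E
```

```text
[(np.float64(7.5), array([255.84, 179.44]), array([0.72, 0.84]), array([-0.58,  0.82])), (np.float64(7.9), array([254.01, 190.18]), array([0.74, 0.88]), array([-0.05,  1.  ]))]
[array([518.29, 135.13, 167.2 ]), array([504.96, 163.07, 167.2 ])] [511.62 149.1  167.2 ] -64.49973741400999
214 [323 293 294 328 277 223 353 313 292 216 180 167 175 152 175 197]
216 [342 296 238 232 191 250 219 224 211 174 261 288 289 282 327 319]
218 [231 236 196 221 189 386 187 146 149 139 233 226 227 334 317 327]
220 [230 233 230 223 203 307 173 149 136 152 289 283 333 310 315 328]
222 [224 210 268 356 341 371 199 390 400 345 255 354 321 312 312 314]
224 [330 389 420 411 417 411 169 304 267 221 203 362 408 418 399 368]
226 [396 401 402 412 398 431 182 141 193 144 415 403 404 410 397 400]
228 [403 396 406 400 412 412 189 167 152 137 416 419 412 392 401 253]
230 [405 397 404 397 407 415 182 150 154 157 284 267 366 348 276 358]
```

```bash
python3 -m handwheel '[[3.0,[0.2,0.5,-0.2],0],[3.0,[0.2,1.2,-0.2],0],[3.0,[0.2,1.6,-0.2],0],[3.0,[0.2,1.6,-0.2],0],[3.0,[0.2,1.6,-0.2],0],[3.0,[0.2,1.6,-0.2],0]]' 40;python3 -c "
from h import *
np.set_printoptions(precision=2,suppress=True)
st()
s=vision.grab_frame('side')[:,:,::-1];st()
cv2.imwrite('pics/s3.png',s)
cv2.imwrite('pics/z4.png',cv2.resize(s[170:240,225:285],None,fx=8,fy=8,interpolation=cv2.INTER_CUBIC))
for b in blobs(s,246,174,20,60,*YL,amin=.8):print(b[:2])
"
```

```text
time_s: 5.65
ee_pos: [516.5, 148.0, 118.1]
ee_rot: [-90.1, 0.2, 51.8]
force: [0.7, -1.3, -1.5]
gripper_width: 33.6
5.65 pos [516.5 148.  118.1] rot [-90.1   0.2  51.8] F [ 0.7 -1.3 -1.5] T [-0.03 -0.01  0.  ] w 33.6 q [ 15.  20. 103.  -0.  58. -37.]
5.7 pos [516.5 148.  118.2] rot [-90.1   0.2  51.8] F [-0.5  0.3 -1. ] T [-0.06 -0.03 -0.01] w 33.2 q [ 15.  20. 103.  -0.  58. -37.]
(np.float64(8.0), array([254.32, 185.11]))
(np.float64(7.2), array([252.41, 195.87]))
(np.float64(0.8), array([254.66, 209.07]))
(np.float64(7.4), array([253.33, 215.09]))
(np.float64(3.0), array([251.07, 217.82]))
(np.float64(13.5), array([254.15, 222.79]))
```

View pics/z4.png

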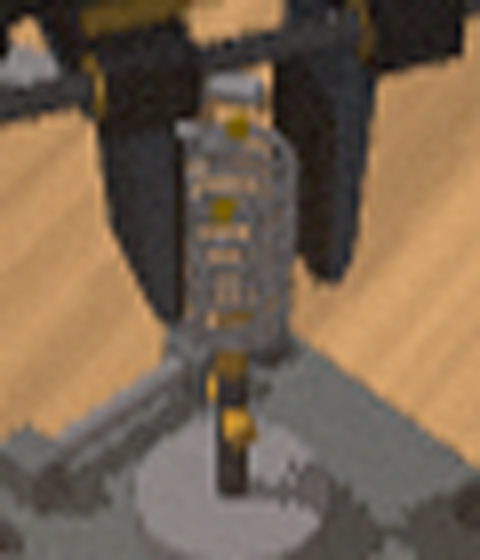

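```bash
python3 -m handwheel '[[3.0,[-0.1,0.2,-0.1],0],[3.0,[-0.1,0.4,-0.1],0],[3.0,[-0.1,0.6,-0.1],0],[3.0,[-0.1,0.8,-0.1],0],[3.0,[-0.1,1.0,-0.1],0],[3.0,[-0.1,1.1,-0.1],0],[3.0,[-0.1,1.1,-0.1],0]]' 40;python3 -c "
from h import *
np.set_printoptions(precision=2,suppress=True)
st()
s=vision.grab_frame('side')[:,:,::-1];st()
cv2.imwrite('pics/s4.png',s)
cv2.imwrite('pics/z5.png',cv2.resize(s[170:240,225:285],None,fx=8,fy=8,interpolation=cv2.INTER_CUBIC))
for b in blobs(s,246,174,20,60,*YL,amin=.8):print(b[:2])
"
```

```text
time_s: 6.4
ee_pos: [516.4, 146.9, 107.1]
ee_rot: [-90.0, 0.2, 51.8]
force: [-0.5, 1.7, 0.6]
gripper_width: 33.4
6.4 pos [516.4 146.9 107.1] rot [-90.    0.2  51.8] F [-0.5  1.7  0.6] T [0.3  0.26 0.01] w 33.4 q [ 15.  20. 103.  -0.  56. -37.]
6.45 pos [516.4 146.9 107.2] rot [-90.    0.2  51.8] F [-1.4  2.4  0.7] T [ 0.43  0.24 -0.02] w 33.5 q [ 15.  20. 103.  -0.  56. -37.]
(np.float64(3.1), array([246.29, 174.43]))
(np.float64(2.1), array([248.7 , 174.24]))
(np.float64(7.2), array([254.59, 189.18]))
(np.float64(6.7), array([252.7 , 199.59]))
(np.float64(1.1), array([253.82, 212.08]))
(np.float64(2.9), array([251.04, 217.94]))
(np.float64(14.2), array([254.16, 222.88]))
```

View pics/z5.png

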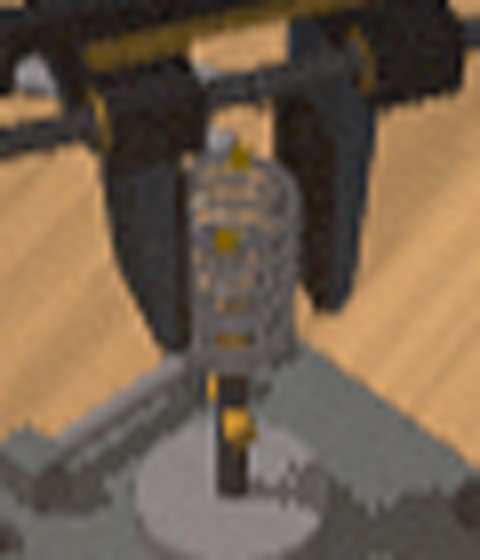

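```bash
python3 -m handwheel '[[3.0,[0.05,0,0.12],0],[3.0,[0.05,0,0.12],0],[3.0,[0.05,0.2,0.12],0],[3.0,[0.05,0.3,0.12],0],[3.0,[0.05,0.3,0.12],0]]' 40;python3 -c "
from h import *
st()
import time
from workcell import state
"
```

```text
time_s: 6.95
ee_pos: [515.7, 147.8, 103.9]
ee_rot: [-90.0, 0.2, 51.8]
force: [-0.5, 0.0, -0.3]
gripper_width: 33.5
6.95 pos [515.7 147.8 103.9] rot [-90.    0.2  51.8] F [-0.5  0.  -0.3] T [-0.04  0.02 -0.02] w 33.5 q [ 15.  20. 104.  -0.  56. -37.]
```

```bash
python3 -m handwheel '[[3.0,[0,0.3,0],0],[3.0,[0,0.6,0],0],[3.0,[0,0.9,0],0],[3.0,[0,1.2,0],0],[3.0,[0,1.2,0],0]]' 40;python3 -c "
from h import *
st()
"
```

```text
time_s: 7.45
ee_pos: [515.3, 147.7, 91.3]
ee_rot: [-90.0, 0.3, 51.8]
force: [0.2, -0.6, -0.8]
gripper_width: 33.8
7.45 pos [515.3 147.7  91.3] rot [-90.    0.3  51.8] F [ 0.2 -0.6 -0.8] T [-0.04  0.02 -0.01] w 33.8 q [ 15.  21. 105.  -0.  54. -37.]
```

```bash
python3 -m handwheel '[[3.0,[0,0,0],-5],[3.0,[0,0,0],-10],[3.0,[0,0,0],-15],[3.0,[0,0,0],-19],[3.0,[0,0,0],-19],[3.0,[0,0.3,0],-19],[3.0,[0,0.6,0],-19],[3.0,[0,0.8,0],-19],[3.0,[0,0.8,0],-19]]' 40;python3 -c "
from h import *
np.set_printoptions(precision=2,suppress=True)
st()
s=vision.grab_frame('side')[:,:,::-1];st()
cv2.imwrite('pics/s5.png',s)
cv2.imwrite('pics/z6.png',cv2.resize(s[170:240,225:285],None,fx=8,fy=8,interpolation=cv2.INTER_CUBIC))
"
```

```text
time_s: 8.35
ee_pos: [515.1, 147.6, 82.9]
ee_rot: [-89.9, 0.3, 70.8]
force: [-0.7, -0.1, -1.0]
gripper_width: 33.2
8.35 pos [515.1 147.6  82.9] rot [-89.9   0.3  70.8] F [-0.7 -0.1 -1. ] T [ 0.03 -0.03  0.02] w 33.2 q [ 15.  22. 105.  -0.  53. -56.]
8.4 pos [515.1 147.6  83. ] rot [-89.9   0.3  70.8] F [-0.6  0.5 -0.4] T [ 0.02 -0.03 -0.03] w 33.7 q [ 15.  22. 105.  -0.  53. -56.]
```

View pics/z6.png

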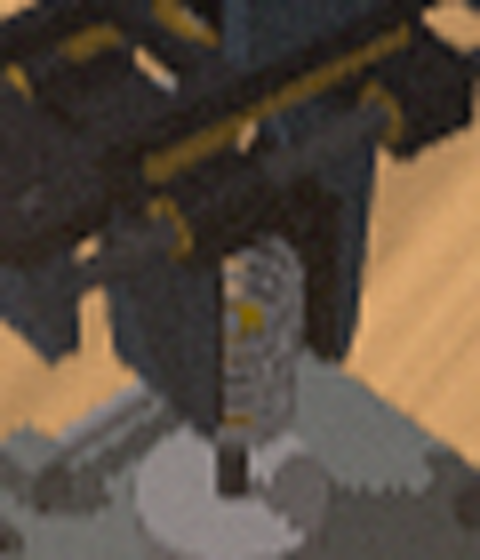

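```bash
python3 -m handwheel '[[3.0,[0,0.2,0],0],[3.0,[0,0.4,0],0],[3.0,[0,0.6,0],0],[3.0,[0,0.6,0],0]]' 40;python3 -c "
from h import *
st()
"
```

```text
time_s: 8.8
ee_pos: [514.8, 147.5, 76.7]
ee_rot: [-89.8, 0.3, 70.8]
force: [0.1, 0.2, -0.9]
gripper_width: 33.6
8.8 pos [514.8 147.5  76.7] rot [-89.8   0.3  70.8] F [ 0.1  0.2 -0.9] T [ 0.02  0.02 -0.02] w 33.6 q [ 15.  22. 106.  -0.  52. -56.]
```

```bash
python3 -m handwheel '[[3.0,[0.05,0.3,0],0],[3.0,[0.05,0.7,0],0],[3.0,[0.05,1.1,0],0],[3.0,[0.05,1.5,0],0],[3.0,[0.05,1.9,0],0],[3.0,[0.05,2.2,0],0],[3.0,[0.05,2.2,0],0],[3.0,[0.05,2.2,0],0]]' 40;python3 -c "
from h import *
st()
"
```

```text
time_s: 9.6
ee_pos: [515.0, 147.9, 54.7]
ee_rot: [-89.8, 0.3, 70.8]
force: [0.3, -0.4, -0.9]
gripper_width: 33.2
9.6 pos [515.  147.9  54.7] rot [-89.8   0.3  70.8] F [ 0.3 -0.4 -0.9] T [-0.   -0.03 -0.01] w 33.2 q [ 15.  24. 107.  -0.  49. -56.]
```

```bash
python3 -m handwheel '[[3.0,[0,0.15,0],0],[3.0,[0,0.3,0],0],[3.0,[0,0.45,0],0],[3.0,[0,0.5,0],0],[3.0,[0,0.5,0],0]]' 40;python3 -c "
from h import *
st()
s=vision.grab_frame('side')[:,:,::-1];st()
cv2.imwrite('pics/z7.png',cv2.resize(s[170:250,220:290],None,fx=7,fy=7,interpolation=cv2.INTER_CUBIC))
"
```

```text
time_s: 10.1
ee_pos: [515.2, 148.0, 49.8]
ee_rot: [-89.9, 0.3, 70.8]
force: [1.0, -0.3, 1.4]
gripper_width: 33.3
10.1 pos [515.2 148.   49.8] rot [-89.9   0.3  70.8] F [ 1.  -0.3  1.4] T [ 0.01 -0.09  0.04] w 33.3 q [ 15.  24. 107.  -0.  49. -56.]
10.15 pos [515.2 148.   49.9] rot [-89.9   0.3  70.8] F [ 0.3 -0.1  2.3] T [ 0.07 -0.15  0.01] w 33.8 q [ 15.  24. 107.  -0.  49. -56.]
```

View pics/z7.png

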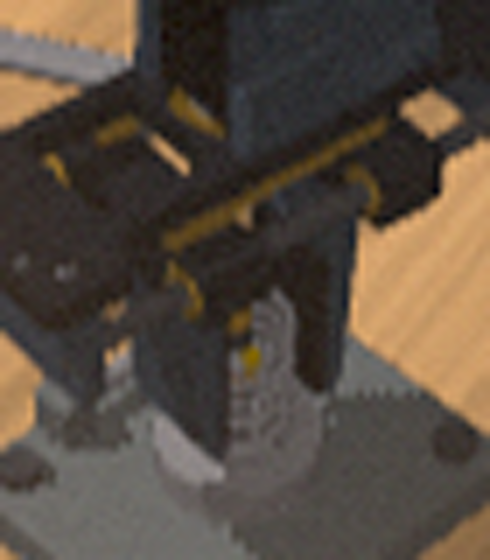

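```bash
python3 -m handwheel '[[3.0,[0,-0.1,0],0],[3.0,[0,-0.2,0],0],[3.0,[0,-0.2,0],0]]' 40;python3 -c "
from h import *
st();vision.grab_frame('top');st()"
```

```text
time_s: 10.45
ee_pos: [515.3, 148.0, 51.9]
ee_rot: [-89.9, 0.3, 70.8]
force: [-0.9, 1.0, -0.3]
gripper_width: 33.6
10.45 pos [515.3 148.   51.9] rot [-89.9   0.3  70.8] F [-0.9  1.  -0.3] T [ 0.   -0.09  0.01] w 33.6 q [ 15.  24. 107.  -0.  49. -56.]
10.5 pos [515.2 148.   51.9] rot [-89.9   0.3  70.8] F [-0.  -0.2  1.1] T [ 0.   -0.08  0.02] w 33.5 q [ 15.  24. 107.  -0.  49. -56.]
```

```bash
python3 -m handwheel '[[3.6,[0,0,0],0],[4.2,[0,0,0],0],[5,[0,0,0],0],[5.5,[0,0,0],0],[5.5,[0,0,0],0],[5.5,[0,0,0],0]]' 10;python3 -c "
from h import *
st()
s=vision.grab_frame('side')[:,:,::-1]
cv2.imwrite('pics/z8.png',cv2.resize(s[170:250,220:290],None,fx=7,fy=7,interpolation=cv2.INTER_CUBIC))
"
```

```text
time_s: 11.1
ee_pos: [515.2, 148.0, 51.8]
ee_rot: [-89.9, 0.3, 70.8]
force: [-0.5, -0.6, 0.2]
gripper_width: 55.2
11.1 pos [515.2 148.   51.8] rot [-89.9   0.3  70.8] F [-0.5 -0.6  0.2] T [0.05 0.03 0.02] w 55.2 q [ 15.  24. 107.  -0.  49. -56.]
```

View pics/z8.png

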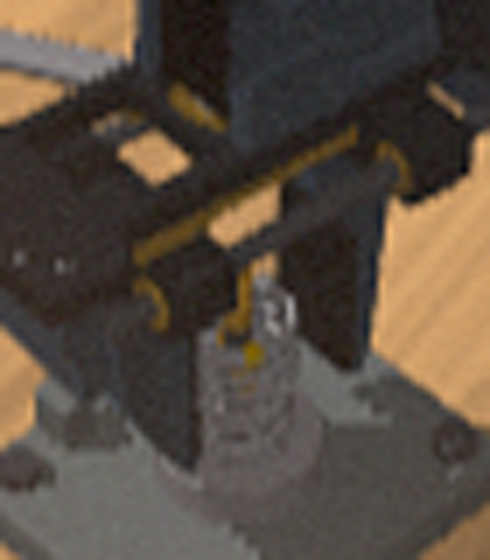

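Jaws are clear of the spring, which stands round the rod. Now straight up.

```bash
python3 -m handwheel '[[5.5,[0,-1.5,0],0],[5.5,[0,-4,0],0],[5.5,[0,-8,0],0],[5.5,[0,-12,0],0],[5.5,[0,-15,0],0],[5.5,[0,-15,0],0]]' 10; python3 -m handwheel '[[5.5,[0,0,4],0],[5.5,[0,0,9],0],[5.5,[0,0,14],0],[5.5,[0,0,18],0],[5.5,[0,0,18],0],[5.5,[0,0,18],0]]' 10;python3 -c "
from h import *
np.set_printoptions(precision=2,suppress=True)
st()
s=vision.grab_frame('side')[:,:,::-1];t=vision.grab_frame('top')[:,:,::-1]
cv2.imwrite('pics/sF.png',s);cv2.imwrite('pics/tF.png',t)
f=lambda i:cv2.resize(i,None,fx=7,fy=7,interpolation=cv2.INTER_CUBIC)
cv2.imwrite('pics/z9.png',np.hstack([f(s[190:260,225:280]),f(t[190:260,190:245])]))
for n,im,r in(('side',s,(243,195,20,35)),('top',t,(205,205,35,35))):
    for b in blobs(im,*r,*YL): print(n,b[:2],onz(n,*b[1],85))
"
```

```text
time_s: 11.75
ee_pos: [518.4, 149.3, 206.6]
ee_rot: [-90.3, -0.0, 70.8]
force: [-0.2, 0.4, 0.3]
gripper_width: 55.0
time_s: 12.35
ee_pos: [348.0, 208.6, 205.1]
ee_rot: [-90.4, -0.0, 70.9]
force: [0.4, -0.0, 0.5]
gripper_width: 55.2
12.35 pos [348.  208.6 205.1] rot [-90.4  -0.   70.9] F [ 0.4 -0.   0.5] T [0.02 0.06 0.02] w 55.2 q [ 30.   3. 111.  -0.  66. -41.]
side (np.float64(31.1), array([253.36, 211.58])) [519.53 141.65  85.  ]
side (np.float64(8.2), array([255.53, 219.93])) [503.34 159.31  85.  ]
top (np.float64(5.2), array([220.67, 213.14])) [524.6  137.06  85.  ]
top (np.float64(38.9), array([214.82, 219.77])) [512.67 151.06  85.  ]
```

View pics/z9.png

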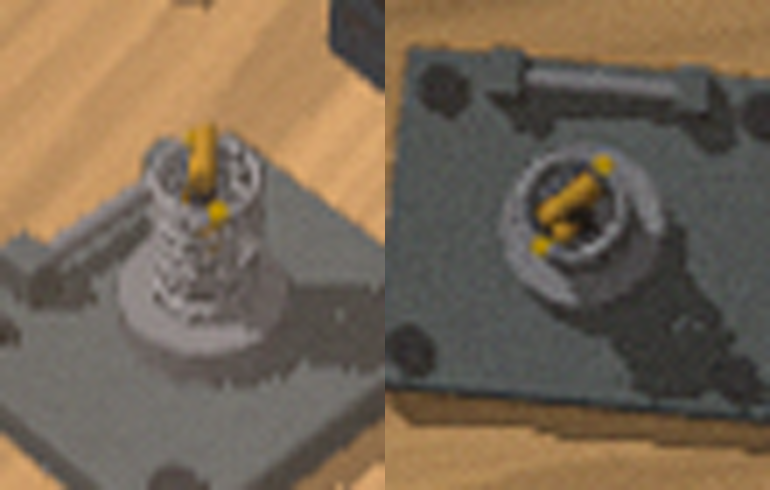

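View pics/sF.png

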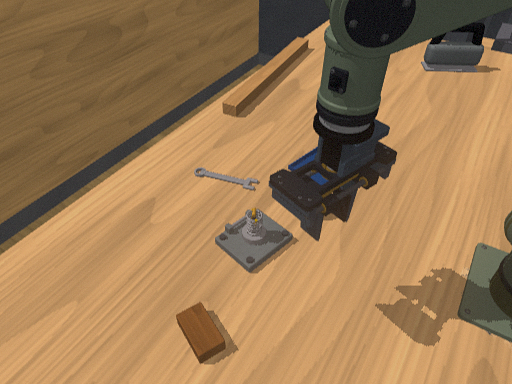

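View pics/tF.png

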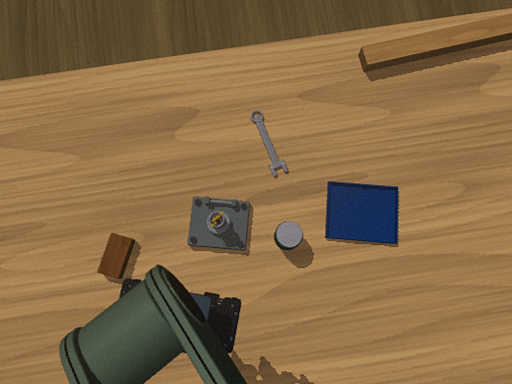

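```bash
python3 -c "
from h import *
print(tri([('top',211.7,224.5),('side',255.53,219.93)]));print(tri([('top',220.67,213.14),('side',251.8,208.9)]))
a,b=cv2.imread('pics/top0.png').astype(int),cv2.imread('pics/tF.png').astype(int)
for nm,(x,y,w,h) in dict(tin=(270,215,45,55),wrench=(245,105,50,75),off=(95,230,42,48)).items(): print(nm,abs(a-b)[y:y+h,x:x+w].max(2).mean(),(abs(a-b)[y:y+h,x:x+w].max(2)>45).sum())
"
```

```text
(array([503.80692392, 158.81119081,  84.35301082]), [np.float64(0.0698670025695119), np.float64(0.07260537395232916)])
(array([525.17008745, 137.30767721,  85.8529822 ]), [np.float64(0.35909405768587954), np.float64(0.36512632800715183)])
tin 7.96 0
wrench 8.225866666666667 0
off 7.049603174603175 0
```

Top coil measures 84.4 and 85.9 mm against an expected 85, so the spring is home, and the other objects have not moved. Handing in.

```bash
python3 -c "
from workcell import job
print(job.job_done())"
```

```text
the job is handed in; nothing more can be done
None
```

The spring is on the rod: its bottom coil sits home on the seat, it stands upright and released, and the job is handed in after about 12.5 s of the 72 s allowed.

- **How it went on:** I gripped it at 40 N and turned the slot in line with the top pin as seen in the pictures. The bottom coil first touched that pin about 1 mm off centre, with about 3 N on the tool. I shifted it back and it passed freely. I then twisted 19° to line up with the lower pin and it went through with no force felt. The highest force I read, about 3 N, was at the top pin and again at the seat. I eased off before opening the jaws and then backed the arm away.
- **Last checks:**
  - The two paint marks on the top coil measured 84.4 and 85.9 mm above the bench, against 85 mm expected when home.
  - The midpoint of the marks was within about 1 mm of the rod axis.
  - Comparing the top view before and after, the tin, wrench and offcut had not moved.
  - The robot was touching nothing.
- **What disagreed:** before threading, the side camera and the arm's own readings differed by about 2 mm on where the spring was along the camera's line of sight. The touch at the top pin showed the arm's reading was the better one. No other check failed.

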